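# Open the push-and-turn safety jar

## Task

Open the tall square jar in the rack for filling: press its black safety cap down against the spring until it bottoms, never pushing on the jar with more than 25 N, and keep it down while you turn it anticlockwise about 55 degrees, without forcing it, so that its lugs come free. Lift the cap straight off and set it gently, without dropping it, in the steel dish, lying flat with its open side down. Leave the jar standing in the rack and do not disturb the other things.

Things in the scene. Friction and masses are not known exactly. Their poses are not given: they have to be found in the camera images.
- rack: grey plastic two-pocket bottle rack, screwed to the bench, 74 x 144 mm (along its x and y), walls 45 mm high; its pockets are 66 mm square, centred 35 mm either side of its middle along its y. Origin: centre of its underside, z up
- pad: the 3 mm rubber pads on the pocket floors on which the jars stand (upper face 9 mm above the bench); fixed to the rack, same origin and axes as the rack
- jar: the tall square white plastic jar, empty, 0.2 to 0.4 kg, loose in one pocket of the rack with 1 mm play all round; only its weight holds it down. Body 64 x 64 mm, 79 mm to its flat shoulder, then a round neck 40 mm across with its rim 107 mm above the foot. Origin: centre of its foot, z up, axes along its sides
- cap: the black ribbed push-and-turn safety cap on the tall jar: 56 mm diameter, 30 mm high, 0.04 to 0.075 kg, a loose body. Origin: centre of its lower edge, z up along its axis. Locked, its lower edge is 96 mm above the jar's foot, 17 mm over the shoulder, and its x axis is along the jar's within 6 degrees; it can then be neither lifted nor turned farther
- cap_crown (a point): centre of the cap's flat crown, 30 mm above its lower edge. A spring holds the cap up: it begins to move at 4 N, stiffening by 0.9 N per mm. To unlock, its lugs must duck under hooks 2 to 8 mm deep: how deep differs from jar to jar and cannot be seen. 1 mm past the hooks it bottoms hard (at 6 to 12 N; beyond that a few tenths of a mm cost many N): press until this is felt
- neck_rim (a point): centre of the jar's rim, 107 mm above its foot. Three hooked lugs stand round the neck below it; the cap's three inner lugs sit behind the hooks. The cap, held down, turns anticlockwise seen from above; it can be lifted off 40 to 70 degrees round from the locked position (best 55), where it meets a stop. Let up earlier, it catches again. Down, it turns lightly (0.2 to 0.4 N m); if it does not, it is not down
- dish: shallow round stainless steel dish, loose, 0.35 kg: 170 mm across the rim, 14 mm high, flat floor about 146 mm across, floor 3 mm thick. Origin: centre of its underside
- short_jar: short square white jar, 64 x 64 mm, 60 high, with a low black screw cap; stands in the other pocket of the rack (bystander). Origin: centre of its underside
- amber_bottle: round amber glass bottle, 60 mm diameter, 135 high (bystander). Origin: centre of its underside
- slide_box: open grey box of microscope slides, 83 x 60 x 34 mm (bystander). Origin: centre of its underside
- marker: marker pen lying down, 130 mm long, 12 thick (bystander). Origin: centre of its underside
- tip_box: pipette tip box, 85 x 125 x 55 mm (bystander). Origin: centre of its underside
- notebook: wire-bound notebook, 148 x 105 x 10 mm (bystander). Origin: centre of its underside
There are look-alikes about, which are no part of the job. Leave any blue or red look-alike of the cap alone.

How it is judged:
By the outcome, as a careful person would: the job done as asked, in the order asked, and still so for the second after the job is handed in, with the robot touching nothing.
It also fails if it takes over 51 s, if anything falls off the work surface, if the arm or the gripper's body presses on something with over 40 N, if the wrist force passes 120 N, or if a joint passes its speed limit or range.

## Robot

A 7-joint arm with a two-finger parallel gripper is mounted at the origin on the work surface. World frame = base frame: x ahead of the robot, y to its left, z up, the work surface at z = 0. Lengths are in m, angles in rad, forces in N, time in s.
With the tool pointing down it reaches from about 0.4 to 0.9 m from the base axis. Payload 5.5 kg.
Tool frame: the origin (TCP) lies between the finger pads; the fingertips stand 11 mm ahead of it and the grasp point (between the pads) lies 8 mm behind it; z points along the fingers, y is the line along which they close (so a half turn about z gives the same grasp; the last joint's range is limited). The gripper opens to 85 mm and grips with 20 to 120 N. Pads are 22 mm wide; open, the fingers measure 114 mm over their backs; the gripper's body (76 mm by 85 mm) begins 54 mm behind the grasp point. The pads swing forward as they close: fully open they stand 13 mm farther back than shut.
Start: joints at [1.532, 0.501, -0.427, 1.55, 0.221, 1.138, -0.21], TCP at [0.193, -0.621, 0.242] pointing down, gripper open.
Joint ranges: [-2.88, 2.88], [-0.31, 2.03], [-1.54, 1.56], [0.2, 2.42], [-1.41, 4.55], [0.19, 2.02], [-2.57, 2.57]. Speed limits (rad/s): [2.57, 2.57, 3.14, 3.14, 3.14, 3.14, 3.14].

## Interface

Orientations are given as [roll, pitch, yaw] about the fixed x, y, z axes, in that order (R = Rz(yaw) Ry(pitch) Rx(roll)).
In Python, from cell import get_state, grab_frame, camera_model, job_done, search_frame, masks_of gives the robot as it stands.
- The arm moves only by the tool servo_tool, never from a script. Its argument "plan" is a list of rows, each a list of 7 numbers: the shift along the tool's x, y, z in m, then the turn, a rotation vector about the tool's x, y, z in rad, then the gripper command: -1 is fully open, 1 is shut, values between are in proportion. A call has 1 to 8 rows; each row shifts and turns the commanded pose from where the row before left it, along the tool's axes as they then stand; what a row does not reach is not made up. A row lasts 1/8 s, in which the tool goes at most 62.5 mm and 10.7 degrees, less where a joint would pass 70% of its speed; a pose out of reach is approached as far as the arm can. A call with a gripper value outside its range is refused whole. The fingers move at their own pace and stop on an object; "newtons" is the grip in N (left out, the last holds). Time passes only in rows, so rows that do not move let the fingers close. It gives the time, the measured TCP pose, the force, the opening and the grip force at its end, in the units of the state.
- get_state(): the state, without advancing time (a new reading comes with each control period).
- grab_frame(name): name is "side" or "top"; returns (picture, depth): 420x560x3 uint8, red, green, blue; 420x560 float32, m along the optical axis (not along the pixel's ray), 0 where there is no reading.
- camera_model(name): a dict with "camera_matrix" (3x3 intrinsics, pixels), "camera_from_world" (4x4, takes a point from world to camera coordinates). Camera axes: x right, y down, z forward; pixel columns grow to the right and rows downward; lengths in m; the calibration is good to about 2 mm. A picture is of the moment at which its call begins. camera_model takes no time and is no camera call.
- job_done(): hands the job in; it is judged then, once.
Trained networks look in the newest picture that a camera, given by its name, has taken for a name from the list of things; names that differ only in an ending like _2 or _b are one class to them, and where a whole thing is asked for, a point or a joint stands for the part that bears it (a point fixed in the world has none). Each returns a list of dicts, best first, with "confidence" (0 to 1); they miss things now and then, are a little off and sometimes report something else, mostly with a low value. They report only what shows in the picture. A call takes as long as a camera call. They do not tell look-alikes from the thing itself.
- search_frame(camera, thing): "xyz" ([x, y, z] in m, in the coordinates of the camera as it stood for that picture, good to about 4 mm: the middle of the surface that is visible of it).
- masks_of(camera, thing): "mask" (420x560 bool, what is visible of it).
The state is a dict: "time": time; "joints": joint angles; "joint_velocities": joint speeds; "effort": joint torques, N m; "eef_pos": TCP position; "orientation": TCP orientation; "wrist_force": force on the tool from outside, world axes, zero at the start; "torque": the same for the moment, N m; "grip_width": finger opening in m; "gripper_force": force on a finger pad.
Only numpy, scipy, OpenCV 4.12 (cv2) and the standard library are available. Lean on these libraries where they do the work, as an engineer would, in place of code of your own. Each camera call takes 0.05 s, during which the arm holds its last target. There are 200 camera calls.

## Working session

There is one attempt and no reset: what is moved stays moved. The work goes in short steps, Python scripts to look and compute and a tool call to move; the robot and the scene stay as the last step left them, time stands still between calls to the robot, and variables do not carry over. Pictures are saved under pics/ and viewed, at most 10 in all, crops included, and the job is handed in when it is done.

Besides the shell and the picture viewer there is one more tool, called after "Emit:" as name(argument=value, ...) on one line, values as JSON. servo_tool: Moves the arm, as the interface text tells. Its arguments: {"type":"object","properties":{"plan":{"type":"array","items":{"type":"array","items":{"type":"number"}}},"newtons":{"type":"number"}},"required":["plan"]}

```bash
mkdir -p pics
cat > h.py <<'E'
import numpy as np,cv2
from cell import *
def toworld(cam,p):
    T=np.linalg.inv(camera_model(cam)["camera_from_world"]);p=np.atleast_2d(p);return p@T[:3,:3].T+T[:3,3]
def cloud(cam,d):
    K=np.array(camera_model(cam)["camera_matrix"]);v,u=np.mgrid[:420,:560]
    P=np.stack([(u-K[0,2])*d/K[0,0],(v-K[1,2])*d/K[1,1],d],-1).reshape(-1,3)
    return toworld(cam,P).reshape(420,560,3)
E
python3 - <<'E'
from h import *
for c in("top","side"):
    im,d=grab_frame(c);cv2.imwrite(f"pics/{c}0.png",im[:,:,::-1]);np.save(c+"d.npy",d)
    for t in("cap","dish","rack","jar"):
        for r in search_frame(c,t)[:3]:print(c,t,round(r["confidence"],2),toworld(c,r["xyz"])[0].round(3))
s=get_state();print(s["time"],s["eef_pos"],s["orientation"],s["wrist_force"])
E
```

```text
top cap 0.94 [0.475 0.27  0.135]
top cap 0.93 [0.603 0.229 0.033]
top cap 0.91 [0.478 0.391 0.031]
top dish 0.58 [ 0.495 -0.23   0.007]
top rack 0.78 [0.494 0.193 0.037]
top rack 0.57 [ 0.712 -0.029  0.093]
top jar 0.78 [0.463 0.26  0.082]
side cap 0.83 [0.468 0.261 0.13 ]
side cap 0.48 [0.603 0.219 0.028]
side dish 0.57 [ 0.49  -0.23   0.003]
side rack 0.85 [0.48  0.189 0.024]
side rack 0.23 [ 0.717 -0.047  0.069]
side jar 0.71 [0.72  0.137 0.049]
0.5 [ 0.19324179 -0.62058737  0.24231851] [ 3.14158176e+00 -1.88921016e-05  3.01845067e-01] [-0.10554337 -1.22678067 -0.02218368]
```

View pics/top0.png

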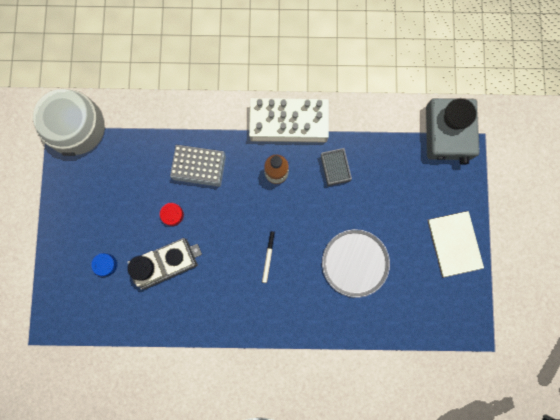

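View pics/side0.png

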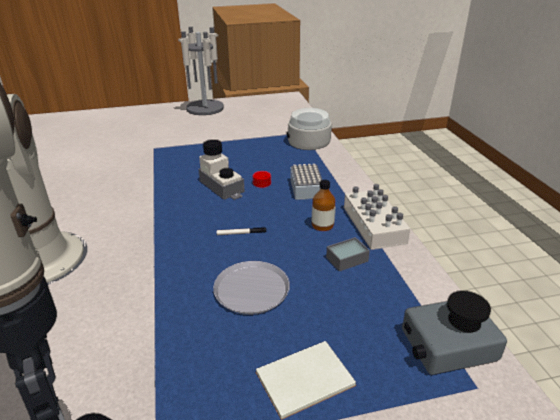

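The top view shows three cap-like things plus the short jar's cap: black tall at (141,267), black low at (174,257), red at (171,214) and blue at (103,265). The black, high one at (141,267) fits the description. The dish is at (356,263). Next I measure and confirm with a crop.

Run:
```python
from h import *
im=cv2.imread("pics/top0.png");d=np.load("topd.npy");W=cloud("top",d)
cv2.imwrite("pics/crop.png",cv2.resize(im[215:315,80:220],None,fx=5,fy=5,interpolation=cv2.INTER_CUBIC))
z=W[...,2];x=W[...,0];y=W[...,1]
near=(abs(x-.475)<.06)&(abs(y-.27)<.06)&(d>0)
m=near&(z>.12);p=W[m];print("crown",np.median(p[:,2]),p[:,:2].mean(0),p[:,:2].min(0),p[:,:2].max(0),m.sum())
h=p[p[:,2]>np.median(p[:,2])-.006];(c,r)=cv2.minEnclosingCircle(h[:,:2].astype(np.float32));print("circ",c,r,h.mean(0))
def rect(m,n):
    p=W[m];r=cv2.minAreaRect(p[:,:2].astype(np.float32));print(n,r,np.median(p[:,2]))
B=(abs(x-.49)<.12)&(abs(y-.225)<.13)&(d>0)
# tall jar shoulder ~ .088, rack
rect(near&(z>.075)&(z<.097),"shoulder")
k=(B&(z>.038)&(z<.05)).astype(np.uint8);n,l,st,ce=cv2.connectedComponentsWithStats(k)
for i in range(1,n):
    if st[i,4]>30:rect(l==i,f"rackwall{ce[i]}")
k=(B&(z>.06)&(z<.085)).astype(np.uint8);n,l,st,ce=cv2.connectedComponentsWithStats(k)
for i in range(1,n):
    if st[i,4]>30:rect(l==i,f"short{ce[i]}")
D=(abs(x-.495)<.11)&(abs(y+.23)<.11)&(d>0)
p=W[D&(z>.008)];print("dish",cv2.minEnclosingCircle(p[:,:2].astype(np.float32)),np.median(p[:,2]),np.median(W[(abs(x-.495)<.05)&(abs(y+.23)<.05),2]))
```

```text
crown 0.13328759315459338 [0.46957935 0.2740756 ] [0.44336114 0.24725966] [0.49815736 0.30235004] 501
circ (0.46990862488746643, 0.2755946218967438) 0.028453856706619263 [0.46965816 0.27493891 0.1334207 ]
shoulder ((0.4757814109325409, 0.2628234028816223), (0.0646987333893776, 0.09240534901618958), 24.5342960357666) 0.08591517148264538
rackwall[171.51038576 262.2611276 ] ((0.48453888297080994, 0.24392595887184143), (0.07436580955982208, 0.14465461671352386), 24.924222946166992) 0.04352903473665681
short[173.97637795 256.28346457] ((0.4992469251155853, 0.21160198748111725), (0.04132804274559021, 0.041433289647102356), 65.84013366699219) 0.0672327584147453
short[155.53719008 270.97520661] ((0.46312493085861206, 0.2537970542907715), (0.04331517592072487, 0.08623621612787247), 70.71479034423828) 0.07645107391440575
dish ((0.4803796112537384, -0.22744813561439514), 0.09930738061666489) 0.01104950915638947 0.001297424533806879
```

View pics/crop.png

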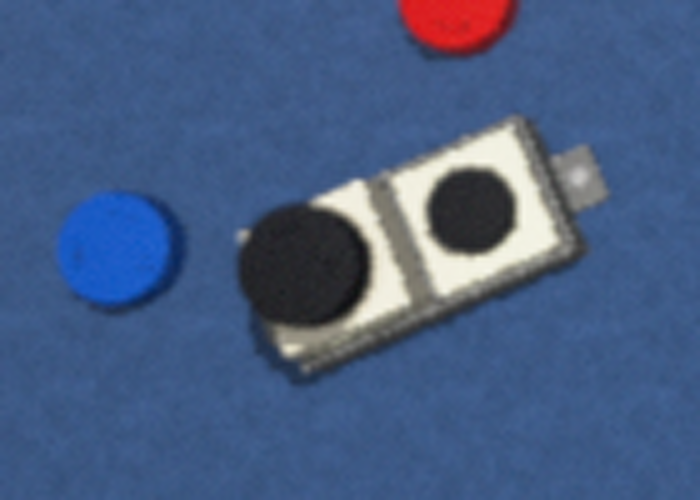

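The crop confirms it: the black cap at (141,267) sits on the tall jar, and red and blue are look-alikes to avoid. Jar axis is about (0.470, 0.275), rack yaw about 25°. Moving around in two legs.

Emit:
servo_tool(plan=[[0.05,-0.033,0,0,0,0,-1],[0.05,-0.033,0,0,0,0,-1],[0.05,-0.033,0,0,0,0,-1],[0.05,-0.033,0,0,0,0,-1],[0.05,-0.033,0,0,0,0,-1],[0.05,-0.033,0,0,0,0,-1],[0.05,-0.033,0,0,0,0,-1],[0.05,-0.033,0,0,0,0,-1]], newtons=60)

```text
time: 1.5
eef_pos: [0.4978, -0.2483, 0.2427]
orientation: [3.141, -0.0, 0.301]
wrist_force: [0.7, 0.1, -0.4]
grip_width: 0.0854
gripper_force: 0.0
```

```bash
cat >> h.py <<'E'
from scipy.spatial.transform import Rotation as Ro
def go(t):
    s=get_state();R=Ro.from_euler("xyz",s["orientation"]).as_matrix()
    print("t",s["time"],"pos",np.round(s["eef_pos"],4),"rpy",np.round(s["orientation"],3),"j",np.round(s["joints"],2),"F",np.round(s["wrist_force"],1),"w",s["grip_width"],s["gripper_force"])
    print("toolshift",(R.T@(np.array(t)-s["eef_pos"])).round(4))
E
python3 -c "
from h import *;go([.47,.275,.242])"
```

```text
t 1.5 pos [ 0.4978 -0.2483  0.2427] rpy [ 3.141 -0.     0.301] j [ 0.91  0.36 -0.62  1.79  0.24  1.07 -1.06] F [ 0.7  0.1 -0.4] w 0.08544052915350939 0.0
toolshift [ 1.288e-01 -5.079e-01  3.000e-04]
```

Emit:
servo_tool(plan=[[0.0145,-0.057,0,0,0,0,-1],[0.0145,-0.057,0,0,0,0,-1],[0.0145,-0.057,0,0,0,0,-1],[0.0145,-0.057,0,0,0,0,-1],[0.0145,-0.057,0,0,0,0,-1],[0.0145,-0.057,0,0,0,0,-1],[0.0145,-0.057,0,0,0,0,-1],[0.0145,-0.057,0,0,0,0,-1]])

```text
time: 2.5
eef_pos: [0.4719, 0.2218, 0.2427]
orientation: [3.141, -0.001, 0.301]
wrist_force: [1.1, 0.6, -0.4]
grip_width: 0.0859
gripper_force: 0.0
```

Emit:
servo_tool(plan=[[0.0128,-0.0519,0,0,0,0,-1],[0,0,0,0,0,-0.17,-1],[0,0,0,0,0,-0.17,-1],[0,0,0,0,0,-0.17,-1],[0,0,0,0,0,-0.17,-1],[0,0,0,0,0,0,-1]])

```text
time: 3.25
eef_pos: [0.4687, 0.2735, 0.2423]
orientation: [-3.141, -0.0, 0.98]
wrist_force: [-0.5, 0.3, 0.5]
grip_width: 0.0855
gripper_force: 0.0
```

```bash
python3 -c "
from h import *;go([.47,.275,.160])"
```

```text
t 3.25 pos [0.4687 0.2735 0.2423] rpy [-3.141 -0.     0.98 ] j [ 0.2   0.44 -0.98  1.81  0.41  1.11 -1.52] F [-0.5  0.3  0.5] w 0.08552980060952867 0.0
toolshift [0.0019 0.0002 0.0823]
```

Run:
```python
from h import *
d=np.load("sided.npy");W=cloud("side",d)
m=(abs(W[...,0]-.47)<.05)&(abs(W[...,1]-.275)<.05)&(d>0)&(W[...,2]>.127);p=W[m]
print(len(p),p.min(0),p.max(0),np.median(p,0),np.percentile(p[:,2],[50,80,95]))
# fit circle r=28 to points on side wall facing camera
from scipy.optimize import least_squares
im=cv2.imread("pics/side0.png")
g=(abs(W[...,0]-.47)<.05)&(abs(W[...,1]-.275)<.05)&(d>0)&(W[...,2]>.108)&(W[...,2]<.127)&(im.max(2)<70)
q=W[g];r=least_squares(lambda c:np.hypot(q[:,0]-c[0],q[:,1]-c[1])-.028,[.47,.275],loss="soft_l1",f_scale=.002);print(len(q),r.x,abs(r.fun).mean())
```

```text
170 [0.43887964 0.24248825 0.1270249 ] [0.49601626 0.30673194 0.13909071] [0.46644037 0.26885811 0.13561498] [0.13561498 0.13714587 0.1382353 ]
100 [0.46789933 0.27956807] 0.0016974422245007359
```

Emit:
servo_tool(plan=[[0.0005,0,0.02,0,0,0,-1],[0.0005,0,0.02,0,0,0,-1],[0.0005,0,0.02,0,0,0,-1],[0.0005,0,0.015,0,0,0,-1],[0,0,0,0,0,0,-1]])

```text
time: 3.88
eef_pos: [0.4688, 0.2749, 0.1657]
orientation: [-3.14, 0.002, 0.982]
wrist_force: [0.0, 1.1, 0.2]
grip_width: 0.0853
gripper_force: 0.0
```

Run:
```python
from h import *
ims=[]
for c in("top","side"):
    im,d=grab_frame(c);K=camera_model(c)
    uv=np.array(K["camera_matrix"])@(np.array(K["camera_from_world"])@[.47,.275,.135,1])[:3];u,v=(uv[:2]/uv[2]).astype(int)
    u=max(u,50);ims.append(cv2.resize(im[v-40:v+40,u-50:u+50,::-1],None,fx=4,fy=4,interpolation=cv2.INTER_CUBIC))
cv2.imwrite("pics/near.png",np.hstack(ims));go([.47,.275,.114])
```

```text
t 3.975 pos [0.4698 0.2756 0.1674] rpy [-3.141 -0.     0.982] j [ 0.13  0.54 -0.91  1.87  0.51  0.98 -1.6 ] F [-0.3 -0.   0.2] w 0.08568727259633889 0.0
toolshift [-0.0004  0.0005  0.0534]
```

View pics/near.png

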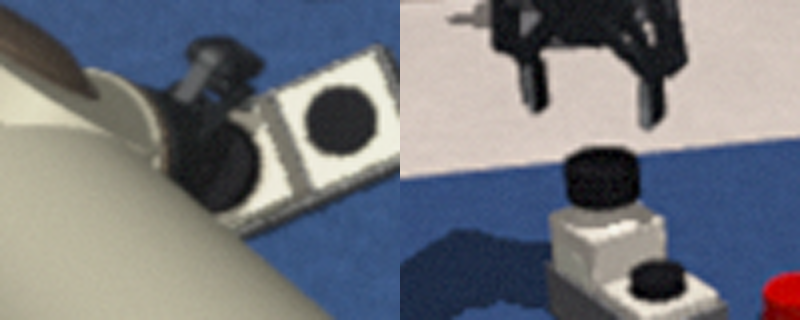

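The view shows the fingers (right panel, about (535,100) and (650,120)) straddling the cap at (600,175), well centred. Descending.

Emit:
servo_tool(plan=[[0,0,0.015,0,0,0,-1],[0,0,0.015,0,0,0,-1],[0,0,0.013,0,0,0,-1],[0,0,0.01,0,0,0,-1],[0,0,0,0,0,0,-0.22],[0,0,0,0,0,0,-0.22],[0,0,0,0,0,0,-0.22]], newtons=30)

```text
time: 4.85
eef_pos: [0.4698, 0.2755, 0.1146]
orientation: [3.142, -0.0, 0.982]
wrist_force: [-0.5, 0.6, -1.3]
grip_width: 0.0551
gripper_force: 34.3
```

```bash
python3 -c "
from h import *;go([.47,.275,.114])"
```

```text
t 4.85 pos [0.4698 0.2755 0.1146] rpy [ 3.142 -0.     0.982] j [ 0.08  0.61 -0.85  1.91  0.58  0.89 -1.66] F [-0.5  0.6 -1.3] w 0.0551147206635574 34.31824209497307
toolshift [-0.0003  0.0005  0.0006]
```

Emit:
servo_tool(plan=[[0,0,0,0,0,0,0],[0,0,0,0,0,0,0],[0,0,0.001,0,0,0,0],[0,0,0.001,0,0,0,0],[0,0,0,0,0,0,0]], newtons=60)

```text
time: 5.48
eef_pos: [0.4698, 0.2756, 0.1127]
orientation: [3.141, -0.0, 0.982]
wrist_force: [-3.5, 0.1, 5.7]
grip_width: 0.0543
gripper_force: 63.2
```

Emit:
servo_tool(plan=[[0,0,0.001,0,0,0,0],[0,0,0,0,0,0,0],[0,0,0,0,0,0,0]])

```text
time: 5.85
eef_pos: [0.4698, 0.2756, 0.1118]
orientation: [3.141, -0.0, 0.982]
wrist_force: [-2.3, -0.3, 6.3]
grip_width: 0.0546
gripper_force: 63.3
```

Emit:
servo_tool(plan=[[0,0,0.001,0,0,0,0],[0,0,0,0,0,0,0],[0,0,0,0,0,0,0]])

```text
time: 6.22
eef_pos: [0.4698, 0.2756, 0.1108]
orientation: [3.141, -0.001, 0.982]
wrist_force: [-3.2, -0.2, 5.7]
grip_width: 0.0544
gripper_force: 63.5
```

Emit:
servo_tool(plan=[[0,0,0.001,0,0,0,0],[0,0,0,0,0,0,0],[0,0,0,0,0,0,0]])

```text
time: 6.6
eef_pos: [0.4698, 0.2756, 0.11]
orientation: [3.141, -0.0, 0.982]
wrist_force: [-3.1, -1.1, 7.2]
grip_width: 0.0545
gripper_force: 63.5
```

Emit:
servo_tool(plan=[[0,0,0.001,0,0,0,0],[0,0,0,0,0,0,0],[0,0,0,0,0,0,0]])

```text
time: 6.98
eef_pos: [0.4699, 0.2756, 0.1092]
orientation: [3.141, -0.0, 0.982]
wrist_force: [-2.9, -1.1, 8.4]
grip_width: 0.0546
gripper_force: 63.9
```

Emit:
servo_tool(plan=[[0,0,0.0007,0,0,0,0],[0,0,0,0,0,0,0],[0,0,0,0,0,0,0]])

```text
time: 7.35
eef_pos: [0.4699, 0.2757, 0.1091]
orientation: [3.14, -0.0, 0.982]
wrist_force: [-4.5, -2.1, 13.8]
grip_width: 0.0547
gripper_force: 64.5
```

It bottomed: force jumped to 13.8 N with z standing. Turning anticlockwise.

Emit:
servo_tool(plan=[[0,0,0,0,0,-0.06,0],[0,0,0,0,0,-0.06,0],[0,0,0,0,0,-0.06,0],[0,0,0,0,0,0,0]])

```text
time: 7.85
eef_pos: [0.4709, 0.2759, 0.1091]
orientation: [3.14, -0.002, 1.162]
wrist_force: [-1.6, -1.2, 11.3]
grip_width: 0.0548
gripper_force: 64.0
```

```bash
python3 -c "
from h import *;go([.47,.2757,.109]);print(get_state()['torque'])"
```

```text
t 7.85 pos [0.4709 0.2759 0.1091] rpy [ 3.140e+00 -2.000e-03  1.162e+00] j [ 0.1   0.63 -0.89  1.91  0.63  0.9  -1.51] F [-1.6 -1.2 11.3] w 0.054797795918857764 64.03668512532022
toolshift [-0.0006 -0.0008  0.0001]
[-0.22517892  0.49400833  0.08370682]
```

Emit:
servo_tool(plan=[[0,0,0.0002,0,0,-0.07,0],[0,0,0,0,0,-0.07,0],[0,0,0,0,0,-0.07,0],[0,0,0,0,0,-0.07,0],[0,0,0,0,0,-0.07,0],[0,0,0,0,0,0,0]])

```text
time: 8.6
eef_pos: [0.4713, 0.276, 0.1091]
orientation: [3.138, -0.001, 1.512]
wrist_force: [-1.4, -1.4, 12.0]
grip_width: 0.0547
gripper_force: 64.1
```

```bash
python3 -c "
from h import *;go([.47,.2757,.109]);print(get_state()['torque'])"
```

```text
t 8.6 pos [0.4713 0.276  0.1091] rpy [ 3.138e+00 -1.000e-03  1.512e+00] j [ 0.15  0.67 -0.96  1.91  0.69  0.93 -1.21] F [-1.4 -1.4 12. ] w 0.054688480535442535 64.11219611065462
toolshift [-0.0004 -0.0013  0.0001]
[-0.25502686  0.32587311  0.15892411]
```

Emit:
servo_tool(plan=[[0,0,0,0,0,-0.07,0],[0,0,0,0,0,-0.07,0],[0,0,0,0,0,-0.07,0],[0,0,0,0,0,-0.07,0],[0,0,0,0,0,-0.07,0],[0,0,0,0,0,-0.07,0],[0,0,0,0,0,0,0]])

```text
time: 9.48
eef_pos: [0.4718, 0.2763, 0.1091]
orientation: [3.137, -0.001, 1.932]
wrist_force: [-0.2, -0.8, 10.6]
grip_width: 0.0545
gripper_force: 64.0
```

```bash
python3 -c "
from h import *;go([.47,.2757,.109]);print(get_state()['torque'])"
```

```text
t 9.475 pos [0.4718 0.2763 0.1091] rpy [ 3.137e+00 -1.000e-03  1.932e+00] j [ 0.2   0.72 -1.05  1.91  0.77  0.98 -0.85] F [-0.2 -0.8 10.6] w 0.05448488248336623 63.954990972415544
toolshift [ 0.0001 -0.0019  0.0001]
[-0.11198911  0.07141208  0.10001634]
```

Turned 54.4° from locked, force in hand. Lifting slowly.

Emit:
servo_tool(plan=[[0,0,-0.002,0,0,0,0],[0,0,-0.002,0,0,0,0],[0,0,-0.002,0,0,0,0],[0,0,-0.002,0,0,0,0],[0,0,-0.002,0,0,0,0],[0,0,0,0,0,0,0]])

```text
time: 10.22
eef_pos: [0.4698, 0.2749, 0.1173]
orientation: [-3.141, 0.0, 1.932]
wrist_force: [2.0, 0.9, 1.6]
grip_width: 0.054
gripper_force: 63.0
```

Emit:
servo_tool(plan=[[0,0,-0.003,0,0,0,0],[0,0,-0.003,0,0,0,0],[0,0,-0.003,0,0,0,0],[0,0,-0.003,0,0,0,0],[0,0,0,0,0,0,0]])

```text
time: 10.85
eef_pos: [0.4697, 0.2754, 0.1297]
orientation: [3.141, -0.0, 1.932]
wrist_force: [-0.1, 0.3, -0.7]
grip_width: 0.0545
gripper_force: 63.2
```

Emit:
servo_tool(plan=[[0,0,-0.006,0,0,0,0],[0,0,-0.01,0,0,0,0],[0,0,-0.012,0,0,0,0],[0,0,-0.012,0,0,0,0],[0,0,0,0,0,0,0]])

```text
time: 11.48
eef_pos: [0.4705, 0.2758, 0.1708]
orientation: [3.139, -0.0, 1.932]
wrist_force: [0.2, -1.0, -0.1]
grip_width: 0.0544
gripper_force: 63.2
```

Run:
```python
from h import *
ims=[]
im,d=grab_frame("side");cv2.imwrite("pics/lift.png",cv2.resize(im[80:230,160:320,::-1],None,fx=4,fy=4,interpolation=cv2.INTER_CUBIC))
np.save("lift.npy",d)
go([.495,-.23,.25])
for i in range(4):
    r=search_frame("side","dish")
    if r:print(toworld("side",r[0]["xyz"]))
    break
# dish circle fit from first top picture by colour/edge
im=cv2.imread("pics/top0.png");g=cv2.GaussianBlur(cv2.cvtColor(im,6),(3,3),0)
m=((im[...,2]>90)).astype(np.uint8);n,l,st,ce=cv2.connectedComponentsWithStats(m);i=l[263,356];print(st[i],ce[i])
c,_=cv2.findContours((l==i).astype(np.uint8),0,2);(u,v),ax,a=cv2.fitEllipse(max(c,key=len));print(u,v,ax)
M=camera_model("top");K=np.array(M["camera_matrix"]);T=np.linalg.inv(M["camera_from_world"])
ray=T[:3,:3]@np.linalg.inv(K)@[u,v,1];o=T[:3,3];print(o+ray*(.012-o[2])/ray[2])
```

```text
t 11.525 pos [0.4702 0.2753 0.17  ] rpy [3.14  0.    1.932] j [ 0.26  0.65 -1.13  1.87  0.67  1.07 -0.78] F [ 0.7 -0.8 -0.6] w 0.054495085237696896 63.19403066241648
toolshift [-0.4816 -0.155  -0.0801]
[[ 0.49319795 -0.22988402  0.00103991]]
[ 322  229   68   69 3686] [355.61285947 262.88741183]
355.6544494628906 262.87786865234375 (66.81767272949219, 68.4323959350586)
[ 0.49142398 -0.23452493  0.012     ]
```

View pics/lift.png

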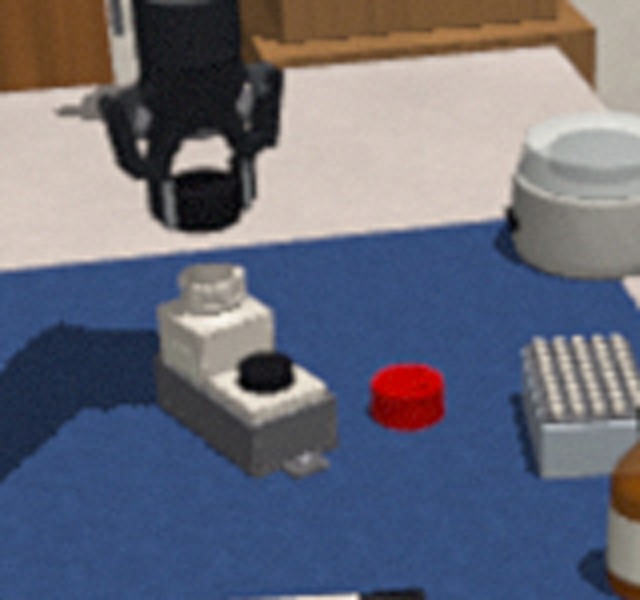

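The picture shows the cap held level in the fingers (200,200) and the jar standing with its bare neck (212,288). Carrying it to the dish at about (0.493, −0.232).

Emit:
servo_tool(plan=[[-0.02,-0.0065,-0.01,0,0,0,0],[-0.04,-0.013,0,0,0,0,0],[-0.05,-0.0163,0,0,0,0,0],[-0.05,-0.0163,0,0,0,0,0],[-0.05,-0.0163,0,0,0,0,0],[-0.05,-0.0163,0,0,0,0,0],[-0.05,-0.0163,0,0,0,0,0],[-0.05,-0.0163,0,0,0,0,0]])

```text
time: 12.58
eef_pos: [0.4868, -0.1049, 0.1791]
orientation: [-3.141, -0.0, 1.932]
wrist_force: [1.5, -0.5, -0.6]
grip_width: 0.0547
gripper_force: 63.3
```

Emit:
servo_tool(plan=[[-0.05,-0.0163,0,0,0,0,0],[-0.04,-0.013,0,0,0,0,0],[-0.025,-0.008,0,0,0,0,0],[-0.008,-0.003,0,0,0,0,0],[0,0,0,0,0,0,0],[0,0,0,0,0,0,0]])

```text
time: 13.32
eef_pos: [0.493, -0.2304, 0.1795]
orientation: [3.141, -0.0, 1.934]
wrist_force: [0.5, 0.2, -0.3]
grip_width: 0.0544
gripper_force: 63.3
```

Run:
```python
from h import *
go([.493,-.232,.0125])
im,d=grab_frame("side");cv2.imwrite("pics/dish.png",cv2.resize(im[150:330,160:340,::-1],None,fx=3,fy=3,interpolation=cv2.INTER_CUBIC))
```

```text
t 13.325 pos [ 0.493  -0.2304  0.1795] rpy [ 3.141 -0.     1.934] j [ 1.27  0.68 -1.21  1.86  0.71  1.12  0.16] F [ 0.5  0.2 -0.3] w 0.05443275142134215 63.28407026245259
toolshift [-0.0015 -0.0006  0.167 ]
```

View pics/dish.png

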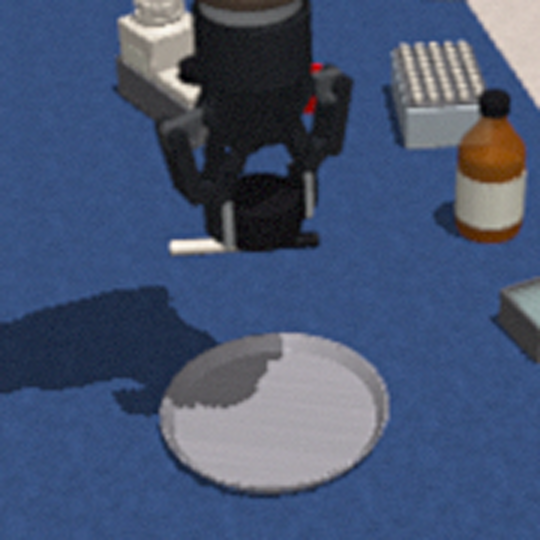

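The view shows the cap held above the dish (dish at (272,412), cap at (270,215)), with the finger tips level with or just above the cap's edge. Descending to about 8 mm above expected contact.

Emit:
servo_tool(plan=[[0,0,0.02,0,0,0,0],[0,0,0.035,0,0,0,0],[0,0,0.035,0,0,0,0],[0,0,0.03,0,0,0,0],[0,0,0.02,0,0,0,0],[0,0,0.013,0,0,0,0],[0,0,0.005,0,0,0,0],[0,0,0,0,0,0,0]])

```text
time: 14.38
eef_pos: [0.4933, -0.2323, 0.0217]
orientation: [3.141, 0.0, 1.932]
wrist_force: [-0.4, -0.0, -0.1]
grip_width: 0.0545
gripper_force: 63.2
```

Emit:
servo_tool(plan=[[0,0,0.0015,0,0,0,0],[0,0,0.0015,0,0,0,0],[0,0,0.0015,0,0,0,0],[0,0,0,0,0,0,0],[0,0,0,0,0,0,0]])

```text
time: 15.0
eef_pos: [0.493, -0.2323, 0.017]
orientation: [3.141, 0.0, 1.932]
wrist_force: [0.8, 0.5, -0.3]
grip_width: 0.0544
gripper_force: 63.2
```

Emit:
servo_tool(plan=[[0,0,0.001,0,0,0,0],[0,0,0.001,0,0,0,0],[0,0,0,0,0,0,0],[0,0,0,0,0,0,0]])

```text
time: 15.5
eef_pos: [0.493, -0.2322, 0.0149]
orientation: [3.142, -0.0, 1.932]
wrist_force: [-0.7, -0.6, -1.0]
grip_width: 0.0545
gripper_force: 63.2
```

Emit:
servo_tool(plan=[[0,0,0.001,0,0,0,0],[0,0,0.001,0,0,0,0],[0,0,0,0,0,0,0],[0,0,0,0,0,0,0]])

```text
time: 16.0
eef_pos: [0.493, -0.2323, 0.0129]
orientation: [3.142, -0.0, 1.932]
wrist_force: [0.4, -0.4, -0.9]
grip_width: 0.0547
gripper_force: 63.3
```

Emit:
servo_tool(plan=[[0,0,0.001,0,0,0,0],[0,0,0,0,0,0,0],[0,0,0,0,0,0,0]])

```text
time: 16.38
eef_pos: [0.493, -0.2322, 0.0127]
orientation: [-3.141, 0.001, 1.932]
wrist_force: [-2.5, 1.0, 6.7]
grip_width: 0.055
gripper_force: 64.1
```

Emit:
servo_tool(plan=[[0,0,0.0006,0,0,0,0],[0,0,0,0,0,0,0],[0,0,0,0,0,0,0]])

```text
time: 16.75
eef_pos: [0.493, -0.2323, 0.0127]
orientation: [-3.141, 0.001, 1.932]
wrist_force: [-4.6, -0.0, 13.0]
grip_width: 0.0547
gripper_force: 64.8
```

Contact as expected. Easing the force and releasing gradually.

Emit:
servo_tool(plan=[[0,0,-0.0009,0,0,0,-0.2],[0,0,0,0,0,0,-0.26],[0,0,0,0,0,0,-0.3],[0,0,0,0,0,0,-0.34],[0,0,0,0,0,0,-0.4],[0,0,0,0,0,0,-0.6],[0,0,0,0,0,0,-0.75],[0,0,0,0,0,0,-0.75]], newtons=20)

```text
time: 17.75
eef_pos: [0.493, -0.2322, 0.0122]
orientation: [3.141, -0.0, 1.932]
wrist_force: [-0.0, 0.9, -0.4]
grip_width: 0.0744
gripper_force: 0.0
```

Emit:
servo_tool(plan=[[0,0,-0.002,0,0,0,-0.75],[0,0,-0.01,0,0,0,-0.75],[0,0,-0.02,0,0,0,-0.75],[0,0,-0.03,0,0,0,-0.75],[0,0,-0.04,0,0,0,-0.75],[0,0,-0.04,0,0,0,-0.75],[0,0,0,0,0,0,-0.75],[0,0,0,0,0,0,-0.75]])

```text
time: 18.75
eef_pos: [0.4927, -0.2326, 0.1548]
orientation: [-3.141, 0.001, 1.932]
wrist_force: [-1.1, 0.2, 0.1]
grip_width: 0.0749
gripper_force: 0.0
```

Run:
```python
from h import *
go([.493,-.232,.2])
im,d=grab_frame("side");cv2.imwrite("pics/end.png",cv2.resize(im[120:330,130:370,::-1],None,fx=3,fy=2.8,interpolation=cv2.INTER_CUBIC))
for r in search_frame("side","cap")[:3]:print(round(r["confidence"],2),toworld("side",r["xyz"])[0].round(3))
```

```text
t 18.75 pos [ 0.4927 -0.2326  0.1548] rpy [-3.141e+00  1.000e-03  1.932e+00] j [ 1.25  0.7  -1.17  1.88  0.74  1.08  0.14] F [-1.1  0.2  0.1] w 0.07490837429487131 0.0
toolshift [ 0.0004  0.0004 -0.0452]
0.77 [ 0.489 -0.242  0.034]
0.57 [0.622 0.218 0.033]
```

View pics/end.png

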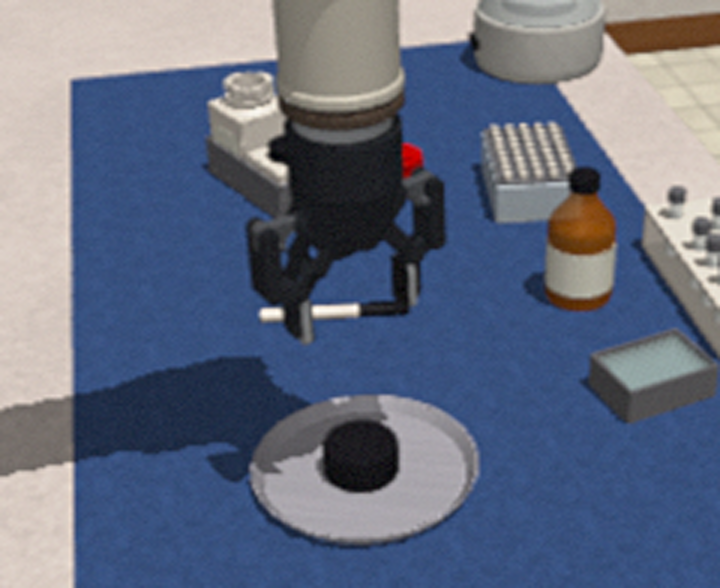

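The cap lies flat in the middle of the dish (360,455), the jar stands open in the rack (245,110), and the robot is clear.

```bash
python3 -c "
from cell import *;print(job_done())"
```

```text
the job is handed in; nothing more can be done
None
```

The jar is open and standing in the rack, the cap lies flat with its open side down in the steel dish, and the job was handed in at about 19 s; the highest pressing force I read on the jar was 13.8 N.

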